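# Lay a pinwheel layer of cartons on the dispatch board

### The job

Build the bottom layer of cartons on the small plywood dispatch board in the pinwheel pattern marked on it. First straighten the carton that was left askew on the board so that it sits squarely on the outline it half covers; then fetch the three cartons from the bench and set one, lying flat with its tape upwards, on each of the other three outlines. Set them down, do not drop them, and do not disturb the bottle, the tape roll or the little tin.

Things in the scene. Friction and masses are not known exactly. Their poses are not given: they have to be found in the camera images.
- pallet: fixed dispatch board: plywood deck 200 x 200 mm on three runners, deck top 30 mm above the bench. Origin: centre of its underside; x, y along its sides, z up. Four thin dark outlines, 115 x 55 mm, form a pinwheel 4 mm apart round an empty 64 mm square in the middle, where a finger fits when a carton is held across its width, off-centre, opposite the square; 13 mm of deck is left outside
- slot_a (a point): point on the deck of the board at the centre of the marked outline for a carton whose long side runs along the board's x axis; in the board's frame at (-29.5, -59.5, 30) mm; the outline of the carton that is already on the board (carton_first)
- slot_b (a point): point on the deck of the board at the centre of the marked outline for a carton whose long side runs along the board's y axis; in the board's frame at (59.5, -29.5, 30) mm
- slot_c (a point): point on the deck of the board at the centre of the marked outline for a carton whose long side runs along the board's x axis; in the board's frame at (29.5, 59.5, 30) mm
- slot_d (a point): point on the deck of the board at the centre of the marked outline for a carton whose long side runs along the board's y axis; in the board's frame at (-59.5, 29.5, 30) mm
- carton_first: closed cardboard carton, 115 mm long (its x axis) x 55 mm wide (y) x 58 mm high (z), about 0.12 kg, rigid, tan tape along the top; origin at the centre of its underside. It starts on the board, askew, and belongs on slot_a with its long side along the board's x axis (either way round)
- carton_1: closed cardboard carton, 115 mm long (its x axis) x 55 mm wide (y) x 58 mm high (z), about 0.12 kg, rigid, tan tape along the top; origin at the centre of its underside. It starts on the bench to the right of the board and may go on any of slot_b, slot_c, slot_d (either way round)
- carton_2: closed cardboard carton, 115 mm long (its x axis) x 55 mm wide (y) x 58 mm high (z), about 0.12 kg, rigid, tan tape along the top; origin at the centre of its underside. It starts on the bench to the right of the board and may go on any of slot_b, slot_c, slot_d (either way round)
- carton_3: closed cardboard carton, 115 mm long (its x axis) x 55 mm wide (y) x 58 mm high (z), about 0.12 kg, rigid, tan tape along the top; origin at the centre of its underside. It starts on the bench to the right of the board and may go on any of slot_b, slot_c, slot_d (either way round)
- squeeze_bottle: bystander: squeeze bottle 60 mm across, 152 mm tall, origin at the centre of its underside; stands at the far right
- tape_green: bystander: roll of tape lying flat, 68 mm across, 16 mm high, origin at the centre of its underside; lies behind the board
- tin_small_2: bystander: small round tin, 62 mm across, 68 mm high, origin at the centre of its underside; stands in front of the board
Things that resemble listed ones, but are neither listed nor needed, are in the scene too. What is shaped like the carton_3 but blue or red is not meant.

How it is judged (in metres and radians):
On the way, in this order (a step that is already met when the one before it is completed fails the run):
1. the carton on the board sits squarely on its outline slot_a, let go (horizontal distance between carton_first and slot_a below 0.01 m and angle between the x axis of carton_first and the x axis of pallet, either way round below 0.12 rad and z of carton_first in the frame of pallet below 0.034 m and contact force between the fingers and carton_first below 0.1 N), for 0.2 s.
2. one carton from the bench lies on a free outline, let go ((((horizontal distance between carton_1 and slot_b below 0.01 m and angle between the x axis of carton_1 and the y axis of pallet, either way round below 0.12 rad and z of carton_1 in the frame of pallet below 0.034 m and contact force between the fingers and carton_1 below 0.1 N) or (horizontal distance between carton_2 and slot_b below 0.01 m and angle between the x axis of carton_2 and the y axis of pallet, either way round below 0.12 rad and z of carton_2 in the frame of pallet below 0.034 m and contact force between the fingers and carton_2 below 0.1 N) or (horizontal distance between carton_3 and slot_b below 0.01 m and angle between the x axis of carton_3 and the y axis of pallet, either way round below 0.12 rad and z of carton_3 in the frame of pallet below 0.034 m and contact force between the fingers and carton_3 below 0.1 N)) or ((horizontal distance between carton_1 and slot_c below 0.01 m and angle between the x axis of carton_1 and the x axis of pallet, either way round below 0.12 rad and z of carton_1 in the frame of pallet below 0.034 m and contact force between the fingers and carton_1 below 0.1 N) or (horizontal distance between carton_2 and slot_c below 0.01 m and angle between the x axis of carton_2 and the x axis of pallet, either way round below 0.12 rad and z of carton_2 in the frame of pallet below 0.034 m and contact force between the fingers and carton_2 below 0.1 N) or (horizontal distance between carton_3 and slot_c below 0.01 m and angle between the x axis of carton_3 and the x axis of pallet, either way round below 0.12 rad and z of carton_3 in the frame of pallet below 0.034 m and contact force between the fingers and carton_3 below 0.1 N)) or ((horizontal distance between carton_1 and slot_d below 0.01 m and angle between the x axis of carton_1 and the y axis of pallet, either way round below 0.12 rad and z of carton_1 in the frame of pallet below 0.034 m and contact force between the fingers and carton_1 below 0.1 N) or (horizontal distance between carton_2 and slot_d below 0.01 m and angle between the x axis of carton_2 and the y axis of pallet, either way round below 0.12 rad and z of carton_2 in the frame of pallet below 0.034 m and contact force between the fingers and carton_2 below 0.1 N) or (horizontal distance between carton_3 and slot_d below 0.01 m and angle between the x axis of carton_3 and the y axis of pallet, either way round below 0.12 rad and z of carton_3 in the frame of pallet below 0.034 m and contact force between the fingers and carton_3 below 0.1 N)))), for 0.2 s.
At the end, for the whole second after the job is handed in: carton_first on slot_a, one other carton on each of slot_b, slot_c, slot_d: centre within 10 mm of the outline's, long side within 0.12 rad, flat on the deck (origin at most 4 mm above it), tape up, let go, at rest (all of step 1 and ((horizontal distance between carton_1 and slot_b below 0.01 m and angle between the x axis of carton_1 and the y axis of pallet, either way round below 0.12 rad and z of carton_1 in the frame of pallet below 0.034 m and contact force between the fingers and carton_1 below 0.1 N) or (horizontal distance between carton_2 and slot_b below 0.01 m and angle between the x axis of carton_2 and the y axis of pallet, either way round below 0.12 rad and z of carton_2 in the frame of pallet below 0.034 m and contact force between the fingers and carton_2 below 0.1 N) or (horizontal distance between carton_3 and slot_b below 0.01 m and angle between the x axis of carton_3 and the y axis of pallet, either way round below 0.12 rad and z of carton_3 in the frame of pallet below 0.034 m and contact force between the fingers and carton_3 below 0.1 N)) and ((horizontal distance between carton_1 and slot_c below 0.01 m and angle between the x axis of carton_1 and the x axis of pallet, either way round below 0.12 rad and z of carton_1 in the frame of pallet below 0.034 m and contact force between the fingers and carton_1 below 0.1 N) or (horizontal distance between carton_2 and slot_c below 0.01 m and angle between the x axis of carton_2 and the x axis of pallet, either way round below 0.12 rad and z of carton_2 in the frame of pallet below 0.034 m and contact force between the fingers and carton_2 below 0.1 N) or (horizontal distance between carton_3 and slot_c below 0.01 m and angle between the x axis of carton_3 and the x axis of pallet, either way round below 0.12 rad and z of carton_3 in the frame of pallet below 0.034 m and contact force between the fingers and carton_3 below 0.1 N)) and ((horizontal distance between carton_1 and slot_d below 0.01 m and angle between the x axis of carton_1 and the y axis of pallet, either way round below 0.12 rad and z of carton_1 in the frame of pallet below 0.034 m and contact force between the fingers and carton_1 below 0.1 N) or (horizontal distance between carton_2 and slot_d below 0.01 m and angle between the x axis of carton_2 and the y axis of pallet, either way round below 0.12 rad and z of carton_2 in the frame of pallet below 0.034 m and contact force between the fingers and carton_2 below 0.1 N) or (horizontal distance between carton_3 and slot_d below 0.01 m and angle between the x axis of carton_3 and the y axis of pallet, either way round below 0.12 rad and z of carton_3 in the frame of pallet below 0.034 m and contact force between the fingers and carton_3 below 0.1 N)) and linear speed of each of carton_first, carton_1, carton_2, carton_3 below 0.02 m/s); the robot touches nothing.
It fails at once if a carton is dropped or thrown (moves faster than 0.8 m/s with the fingers off it) ((linear speed of carton_first above 0.8 m/s and contact force between the fingers and carton_first below 0.1 N) or (linear speed of carton_1 above 0.8 m/s and contact force between the fingers and carton_1 below 0.1 N) or (linear speed of carton_2 above 0.8 m/s and contact force between the fingers and carton_2 below 0.1 N) or (linear speed of carton_3 above 0.8 m/s and contact force between the fingers and carton_3 below 0.1 N)).
It fails at once if the bottle, the tape roll or the tin is moved more than 25 mm or tipped (distance of any of squeeze_bottle, tape_green, tin_small_2 from where it was at the start of the episode above 0.025 m or angle between any of squeeze_bottle, tape_green, tin_small_2's own z axis and vertical above 0.3 rad).
It also fails if it takes over 72 s, if anything falls off the work surface, if the arm or the gripper's body presses on something with over 40 N, if the wrist force passes 120 N, or if a joint passes its speed limit or range.

### The arm

A 6-joint arm with a two-finger parallel gripper is mounted at the origin on a cart in front of the work surface, level with it; the furniture and walls round the work are solid. World frame = base frame: x ahead of the robot, y to its left, z up, the work surface at z = 0. Lengths are in m, angles in degrees, forces in N, time in s.
With the tool pointing down it reaches from about 0.4 to 0.825 m from the base axis. Payload 7 kg.
Tool frame: the origin (TCP) lies on the mounting face of the last link; the fingertips stand 178 mm ahead of it and the grasp point (between the pads) lies 159 mm ahead of it; z points along the fingers, y is the direction in which the jaws open and shut (so a half turn about z gives the same grasp; the last joint's range is limited). The gripper opens to 88 mm and grips with 3 to 60 N. Pads are 19 mm wide; open, the fingers measure 130 mm over their backs; the gripper's body (78 mm by 193 mm) begins 47 mm behind the grasp point.
Start: joints at [88.356, 20.546, 0.682, 0, -70.136, -16.507], TCP at [0.21, 0.641, 0.405] pointing down, gripper open.
Joint ranges: [-176.03, 176.03], [-82.01, 121.73], [-58.28, 71.71], [-173.87, 95.51], [-174.79, -0.11], [-173.66, 173.66]. Speed limits (degrees/s): [136.94, 136.94, 172.46, 180, 180, 180].

### API

Orientations are given as [roll, pitch, yaw] about the fixed x, y, z axes, in that order (R = Rz(yaw) Ry(pitch) Rx(roll)).
In Python, from plant import r gives the robot as it stands. The module is installed in compiled form; this text tells all that it offers.
- The arm moves only by the tool carry_out, never from a script. Its argument "plan" is a list of rows, each a list of 3 entries, a list of its own where there are three numbers: the shift along the tool's x, y, z in m, then the turn, a rotation vector about the tool's x, y, z in degrees, then the closure in counts, from 0 (fully open) to 255 (shut). In form: [[[x, y, z], [ax, ay, az], hand], ...]. A call has 1 to 12 rows; each row shifts and turns the commanded pose from where the row before left it, along the tool's axes as they then stand; what a row does not reach is not made up. A row lasts 1/12 s, in which the tool goes at most 41.7 mm and 7.16 degrees, less where a joint would pass 70% of its speed; a pose out of reach is approached as far as the arm can. A call is refused whole if a number of a shift passes 0.0417 or a number of a turn 7.16, either way. A call with a gripper value outside its range is refused whole. The fingers move at their own pace and stop on an object; "grip_force" is the grip in N (left out, the last holds). Time passes only in rows, so rows that do not move let the fingers close. It gives the time, the measured TCP pose, the force and the opening at its end, in the units of the state.
- r.get_state(): the state, without advancing time (a new reading comes with each control period).
- r.capture(name): name is "scene" or "top" or "wrist"; returns the picture (400x640x3 uint8, red, green, blue); there is no depth.
- r.get_calibration(name): a dict with "K" (3x3 intrinsics, pixels), "rvec" (rotation vector, rad) and "tvec" (3), from world to camera coordinates, as OpenCV has them. Camera axes: x right, y down, z forward; pixel columns grow to the right and rows downward; lengths in m; the calibration is good to about 2 mm. A picture is of the moment at which its call begins: read the wrist's pose just before it. get_calibration takes no time and is no camera call; for the wrist camera it gives the pose at the moment of the call.
- r.close_job(): hands the job in, once; it reports no verdict.
The state is a dict: "time_s": time; "joints": joint angles; "qd": joint speeds; "joint_torque": joint torques, N m; "tcp_pos": TCP position; "eef_rot": TCP orientation; "contact_force": force on the tool from outside, world axes, zero at the start; "moment": the same for the moment, N m; "gripper_width": finger opening in m.
Only numpy, scipy, OpenCV 4.12 (cv2) and the standard library are available. Lean on these libraries where they do the work, as an engineer would, in place of code of your own. Each camera call takes 0.05 s, during which the arm holds its last target. There are 200 camera calls.

## Working session

There is one attempt and no reset: what is moved stays moved. The work goes in short steps, Python scripts to look and compute and a tool call to move; the robot and the scene stay as the last step left them, time stands still between calls to the robot, and variables do not carry over. Pictures are saved under pics/ and viewed, about 8 in all and at most 12, crops included, and the job is handed in when it is done.

Besides the shell and the picture viewer there is one more tool, called after "Call:" by a JSON object that holds its "op" and its "data". carry_out: Moves the arm, as the interface text tells. Its arguments: {"type":"object","properties":{"plan":{"type":"array","items":{"type":"array"}},"grip_force":{"type":"number"}},"required":["plan"]}

```bash
mkdir -p pics
python3 - <<'E'
from plant import r
import cv2,numpy as np
print(r.get_state())
for n in("top","scene"):
    im=r.capture(n); cv2.imwrite(f"pics/{n}0.png",im[:,:,::-1])
    c=r.get_calibration(n); print(n,c)
E
```

```text
{'time_s': 0.0, 'joints': array([ 8.83561628e+01,  2.05913538e+01,  6.33464604e-01, -2.04695767e-02,
       -7.01348558e+01, -1.65080198e+01]), 'qd': array([ 0.03538043, -0.10209053,  0.03429948, -0.06554296,  0.02351558,
       -0.01146006]), 'joint_torque': array([ 7.31876244e-04, -5.82722676e+01,  2.93048984e+01,  6.99690118e+00,
        7.00510878e-03, -1.74358020e-04]), 'tcp_pos': array([0.21021385, 0.64122745, 0.40371991]), 'eef_rot': array([ 1.79905610e+02, -7.90660566e-03, -1.81588218e+01]), 'contact_force': array([-0.32609475,  0.02791779,  0.18130575]), 'moment': array([-0.01861281, -0.03650739, -0.015222  ]), 'gripper_width': 0.0874273851486135}
top {'K': array([[410.87992097,   0.        , 311.34270027],
       [  0.        , 410.87992097, 198.00573535],
       [  0.        ,   0.        ,   1.        ]]), 'rvec': array([ 2.20658989, -2.152393  ,  0.07786957]), 'tvec': array([-0.22870609,  0.54148895,  1.54405415])}
scene {'K': array([[378.42983255,   0.        , 313.084321  ],
       [  0.        , 378.42983255, 203.04793475],
       [  0.        ,   0.        ,   1.        ]]), 'rvec': array([ 0.64920681, -2.48689146,  1.3173175 ]), 'tvec': array([0.34241715, 0.29594699, 0.712364  ])}
```

View pics/top0.png

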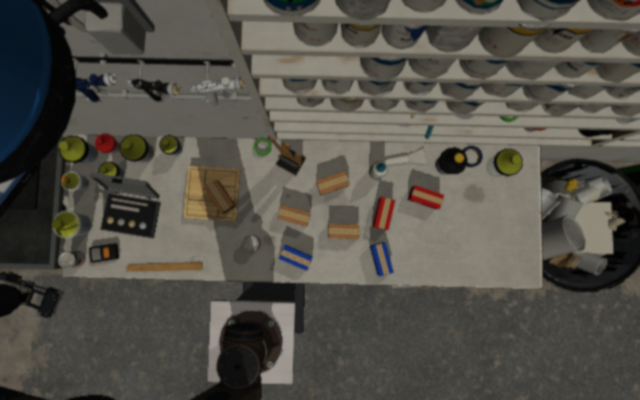

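View pics/scene0.png

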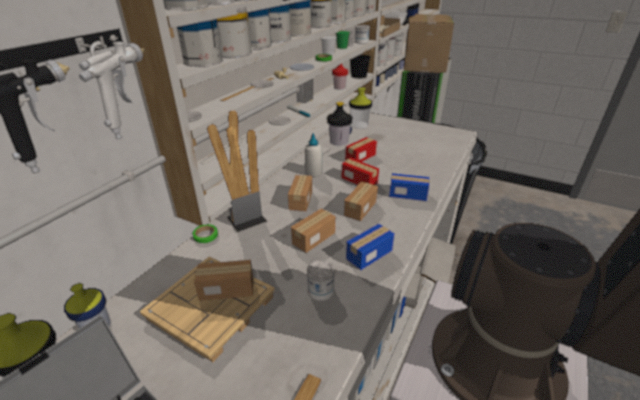

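The top view shows the board at about (212,193) with its askew carton at (222,195). There are three tan cartons at (333,182), (293,215) and (343,231). The two blue and two red boxes are look-alikes. The tin is at about (252,242), the tape roll at (262,146), the bottle at (379,170), and a knife block at (288,158). I'll confirm these in one enlarged crop.

```bash
cat > h.py <<'E'
from plant import r
import cv2,numpy as np
from scipy.spatial.transform import Rotation as R
def cal(n):
    c=r.get_calibration(n); return c["K"],cv2.Rodrigues(c["rvec"])[0],np.array(c["tvec"]).ravel()
def px2w(uv,z,c):
    K,Rm,t=c; uv=np.atleast_2d(uv).astype(float)
    d=np.c_[uv,np.ones(len(uv))]@np.linalg.inv(K).T@Rm; o=-Rm.T@t
    return o+d*((z-o[2])/d[:,2])[:,None]
def w2px(P,c):
    K,Rm,t=c; p=(np.atleast_2d(P)@Rm.T+t)@K.T; return p[:,:2]/p[:,2:]
def corners(x,y,yaw,z,l=.115,w=.055):
    a=np.radians(yaw);X=np.array([np.cos(a),np.sin(a)]);Y=np.array([-X[1],X[0]])
    return np.array([[*(np.array([x,y])+sx*l/2*X+sy*w/2*Y),z] for sx,sy in((1,1),(-1,1),(-1,-1),(1,-1))])
E
python3 - <<'E'
from h import *
im=cv2.imread("pics/top0.png")[135:275,175:375]
cv2.imwrite("pics/crop1.png",cv2.resize(im,None,fx=4,fy=4,interpolation=cv2.INTER_CUBIC))
c=cal("top")
for n,p,z in(("board",(212,193),.03),("first",(222,195),.088),("A",(333,182),.058),("B",(293,215),.058),("C",(343,231),.058),("tin",(252,242),.03)):
    print(n,px2w(p,z,c).round(3))
print(-c[1].T@c[2])
c=cal("wrist");print(c[0],-c[1].T@c[2],c[1])
E
```

```text
board [[0.556 0.162 0.03 ]]
first [[0.545 0.11  0.088]]
A [[ 0.606 -0.295  0.058]]
B [[ 0.479 -0.149  0.058]]
C [[ 0.425 -0.335  0.058]]
tin [[0.375 0.003 0.03 ]]
[ 0.42709934 -0.22507604  1.58004649]
[[289.94535123   0.         319.09138455]
 [  0.         289.94535123 199.2572744 ]
 [  0.           0.           1.        ]] [0.27184972 0.62058619 0.38263814] [[-0.31149182 -0.95024667  0.00202751]
 [-0.92092509  0.30240476  0.24586246]
 [-0.23424311  0.07471695 -0.96930261]]
```

View pics/crop1.png

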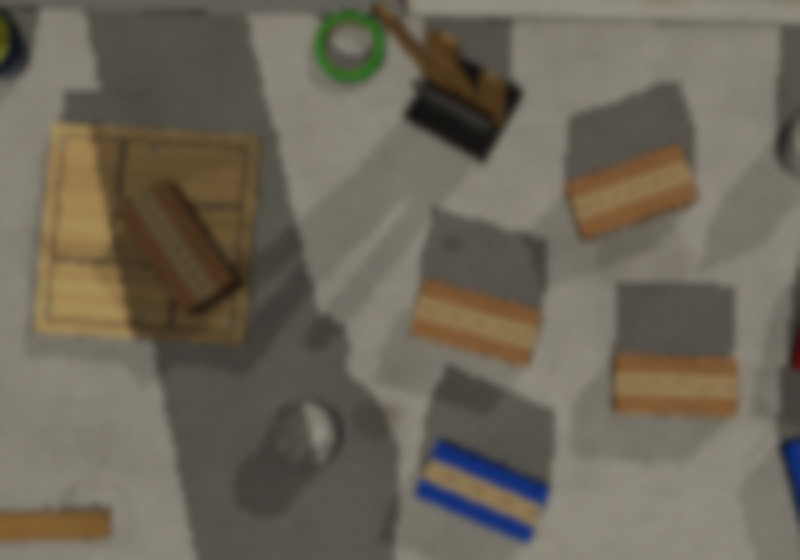

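Call:
{"op": "carry_out", "data": {"plan": [[[0.029,0.0246,0],[0,0,0],0],[[0.029,0.0246,0],[0,0,0],0],[[0.029,0.0246,0],[0,0,0],0],[[0.029,0.0246,0],[0,0,0],0],[[0.029,0.0246,0],[0,0,0],0],[[0.029,0.0246,0],[0,0,0],0],[[0.029,0.0246,0],[0,0,0],0],[[0.029,0.0246,0],[0,0,0],0],[[0.029,0.0246,0],[0,0,0],0],[[0.029,0.0246,0],[0,0,0],0],[[0.029,0.0246,0],[0,0,0],0],[[0.029,0.0246,0],[0,0,0],0]]}}

```text
time_s: 1.1
tcp_pos: [0.4494, 0.2506, 0.4046]
eef_rot: [-180.0, 0.0, -18.1]
contact_force: [0.5, 0.8, 0.2]
gripper_width: 0.0877
```

Call:
{"op": "carry_out", "data": {"plan": [[[0.029,0.0246,0],[0,0,0],0],[[0.029,0.0246,0],[0,0,0],0],[[0.029,0.0246,0],[0,0,0],0],[[0.02,0.016,0],[0,0,0],0],[[0,0,0],[0,0,0],0],[[0,0,0],[0,0,0],0]]}}

```text
time_s: 1.6
tcp_pos: [0.5231, 0.1325, 0.4041]
eef_rot: [180.0, 0.0, -18.3]
contact_force: [-0.2, 0.2, 0.0]
gripper_width: 0.0875
```

Run:
```python
from h import *
import pickle
c=cal("wrist"); s=r.get_state(); im=r.capture("wrist")[:,:,::-1]
pickle.dump((im,c),open("w1.pkl","wb")); cv2.imwrite("pics/w1.png",im)
print(s["time_s"],s["tcp_pos"],s["eef_rot"])
```

```text
1.6 [0.52312076 0.13248483 0.40408415] [ 1.79955296e+02  4.67153490e-02 -1.83250878e+01]
```

View pics/w1.png

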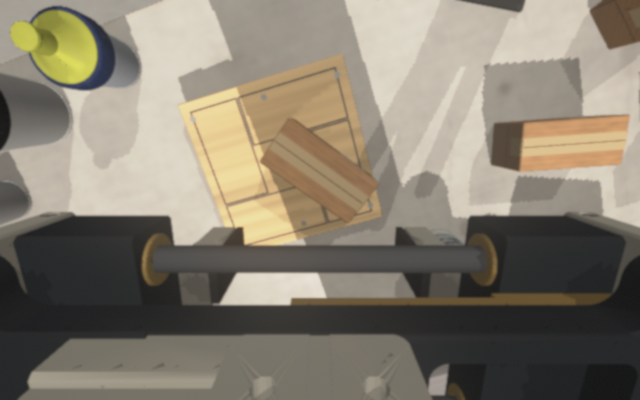

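The board's deck corners are at about (182,104), (343,57) and (380,215). The first carton's top corners are at (293,119), (378,185), (350,220) and (264,161). Carton B's top, on the right, is at (523,121), (628,115), (622,165) and (520,170).

Run:
```python
from h import *
import pickle
from scipy.optimize import least_squares
im,c=pickle.load(open("w1.pkl","rb"))
def fit(px,idx,z,l,w,x0,c):
    px=np.array(px,float)
    f=lambda p:(w2px(corners(*p,z,l,w)[idx],c)-px).ravel()
    s=least_squares(f,x0,x_scale=[.01,.01,1]); return s.x.round(4),np.abs(s.fun).round(1)
# corners order (+x+y),(-x+y),(-x-y),(+x-y); world y left, x up
print("board",fit([(182,104),(343,57),(380,215)],[0,3,2],.03,.2,.2,(.556,.162,0),c))
print("first",fit([(293,119),(378,185),(350,220),(264,161)],[0,3,2,1],.088,.115,.055,(.545,.11,30),c), px2w([(293,119),(378,185),(350,220),(264,161)],.088,c).round(3))
for yaw in(30,):
  for o in([0,1,2,3],[1,2,3,0],[2,3,0,1],[3,0,1,2]): print(fit([(293,119),(378,185),(350,220),(264,161)],o,.088,.115,.055,(.545,.11,30),c))
for o in([0,1,2,3],[3,0,1,2],[0,3,2,1]): print("B",fit([(523,121),(520,170),(622,165),(628,115)],o,.058,.115,.055,(.479,-.149,-100),c))
t=cal("top")
f=lambda pts:[(175+(x+.5)/4-.5,135+(y+.5)/4-.5) for x,y in pts]
print("board top",fit(f([(55,124),(260,137),(243,344),(36,332)]),[0,3,2,1],.03,.2,.2,(.556,.162,0),t))
for n,pts,x0 in(("A",[(567,187),(684,147),(697,188),(583,225)],(.606,-.295,-75)),("B",[(425,282),(541,309),(533,350),(415,325)],(.479,-.149,-100)),("C",[(615,355),(738,358),(738,402),(614,400)],(.425,-.335,-90))):
  print(n,fit(f(pts),[1,0,3,2],.058,.115,.055,x0,t))
```

```text
board (array([ 0.5537,  0.1649, -3.0039]), array([4.6, 0.1, 1.9, 2.6, 2.9, 4.2]))
first (array([  0.5377,   0.1266, -54.1294]), array([37.9,  7.9,  2.9, 40.3, 41.2, 12.3,  2.2, 42.6])) [[0.598 0.134 0.088]
 [0.509 0.072 0.088]
 [0.481 0.111 0.088]
 [0.569 0.175 0.088]]
(array([ 0.5372,  0.1241, 35.5996]), array([32.8, 44.3, 28.2, 41.3, 32.1, 34.2, 27. , 43. ]))
(array([  0.5321,   0.1277, -26.3193]), array([  5.8, 109.9,  40.4,  50.5,   5.6,  92.7,  36.3,  41.7]))
(array([ 5.372000e-01,  1.241000e-01, -1.443968e+02]), array([32.8, 44.3, 28.2, 41.3, 32.1, 34.3, 27. , 43. ]))
(array([5.322000e-01, 1.278000e-01, 1.534248e+02]), array([  6.1, 109.8,  40.7,  50.6,   5.8,  92.5,  36.6,  41.8]))
B (array([ 0.4744, -0.1488, -3.8025]), array([22. , 20.7, 31.3, 31.4, 22. , 24.8, 30. , 28.5]))
B (array([ 4.783000e-01, -1.487000e-01, -2.846857e+02]), array([0.2, 0. , 2.2, 1.4, 1. , 0.1, 2.8, 1. ]))
B (array([ 4.759000e-01, -1.482000e-01, -2.794386e+02]), array([ 3.3, 56.8,  0.4, 41.5,  6.9, 53.5,  4.3, 47.1]))
board top (array([ 0.5558,  0.1627, -2.2625]), array([0.6, 0.3, 0.4, 0.3, 0.6, 0.5, 0.5, 0.1]))
A (array([  0.6085,  -0.2939, -69.8982]), array([0.5, 2.1, 0.6, 1.9, 0.9, 1.7, 0.2, 2.3]))
B (array([   0.4841,   -0.1535, -100.9987]), array([0.1, 2. , 1.1, 2.1, 0.1, 2.2, 0.9, 1.8]))
C (array([  0.4312,  -0.3377, -89.7128]), array([0.1, 1.8, 0.2, 2. , 0.1, 2. , 0.1, 1.8]))
```

```bash
cat >> h.py <<'E'
BOARD=(.5548,.1638,-2.5)
SL={'a':(-.0295,-.0595,0),'b':(.0595,-.0295,90),'c':(.0295,.0595,0),'d':(-.0595,.0295,90)}
def slot(k,B=None):
    B=B or BOARD
    a=np.radians(B[2]);x,y,w=SL[k];return (B[0]+x*np.cos(a)-y*np.sin(a),B[1]+x*np.sin(a)+y*np.cos(a),B[2]+w)
def draw(im,polys,x0,y0,x1,y1,k,c,fn):
    o=cv2.resize(im[y0:y1,x0:x1],None,fx=k,fy=k,interpolation=cv2.INTER_CUBIC)
    for P,col in polys:
        q=((w2px(P,c)-[x0,y0]+.5)*k-.5).round().astype(int); cv2.polylines(o,[q],True,col,1,cv2.LINE_AA)
    cv2.imwrite(fn,o)
E
python3 - <<'E'
from h import *
import pickle
im,c=pickle.load(open("w1.pkl","rb"))
P=[(corners(*BOARD,.03,.2,.2),(255,0,0))]+[(corners(*slot(k),.03),(0,255,0)) for k in"abcd"]+[(corners(.539,.122,35.5,.088),(0,0,255)),(corners(.539,.122,35.5,.03),(255,0,255))]
draw(im,P,170,45,400,255,3,c,"pics/w1c.png")
E
```

```text
(no output)
```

View pics/w1c.png

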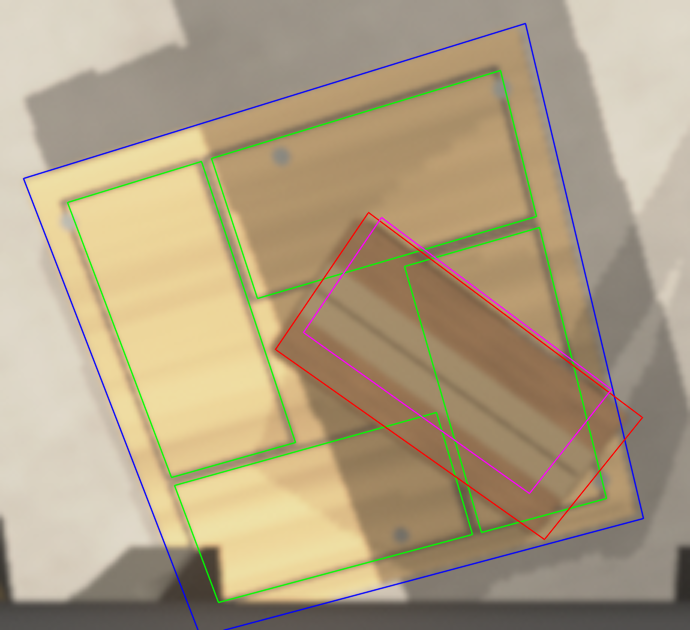

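```bash
cat >> h.py <<'E'
from scipy.optimize import differential_evolution
def edgefit(im,c,x0,zt,dx=.02,da=10):
    # carton top outline pose by gradient across the projected edges
    g=cv2.GaussianBlur(im,(0,0),1.0).astype(np.float32)
    gx=cv2.Sobel(g,cv2.CV_32F,1,0);gy=cv2.Sobel(g,cv2.CV_32F,0,1)
    def f(p):
        q=w2px(corners(*p,zt),c); s=0
        for i in range(4):
            a,b=q[i],q[(i+1)%4]; t=np.linspace(.05,.95,40)[:,None]; m=(a+(b-a)*t).astype(np.float32)
            n=np.array([-(b-a)[1],(b-a)[0]])/np.linalg.norm(b-a)
            G=cv2.remap(gx,m[:,0],m[:,1],1)*n[0]+cv2.remap(gy,m[:,0],m[:,1],1)*n[1]
            s+=np.minimum(np.abs(G.reshape(40,-1)).max(1),120).mean()
        return -s
    x0=np.array(x0);d=np.array([dx,dx,da])
    o=differential_evolution(f,list(zip(x0-d,x0+d)),seed=1,popsize=25,maxiter=60)
    return o.x.round(4),round(float(o.fun),1)
E
python3 - <<'E'
from h import *
import pickle
im,c=pickle.load(open("w1.pkl","rb"))
print("first",edgefit(im,c,(.539,.122,35.5),.088))
print("B",edgefit(im,c,(.48,-.15,-103),.058))
t=cal("top");ti=cv2.imread("pics/top0.png")
print(edgefit(ti,t,(.539,.122,35.5),.088))
for p in((.608,-.294,-70),(.482,-.151,-102),(.43,-.337,-90)):print(edgefit(ti,t,p,.058))
E
```

```text
first (array([ 0.5411,  0.1244, 35.8172]), -221.3)
B (array([   0.478 ,   -0.1481, -103.986 ]), -456.4)
(array([ 0.5377,  0.1104, 36.0605]), -182.1)
(array([  0.6017,  -0.2912, -70.7075]), -324.8)
(array([   0.4787,   -0.1507, -104.4346]), -363.1)
(array([  0.4252,  -0.3352, -91.1128]), -347.3)
```

Call:
{"op": "carry_out", "data": {"plan": [[[0.0194,0.0046,0],[0,0,0],0],[[0,0,0.013],[0,0,-6.8],0],[[0,0,0.013],[0,0,-6.8],0],[[0,0,0.013],[0,0,-6.8],0],[[0,0,0.013],[0,0,-6.8],0],[[0,0,0.013],[0,0,-6.8],0],[[0,0,0.013],[0,0,-6.8],0],[[0,0,0.013],[0,0,-6.8],0],[[0,0,0.013],[0,0,-6.8],0],[[0,0,0],[0,0,0],0],[[0,0,0],[0,0,0],0]]}}

```text
time_s: 2.57
tcp_pos: [0.5392, 0.1243, 0.3003]
eef_rot: [-180.0, 0.1, 36.1]
contact_force: [0.1, -0.6, 0.1]
gripper_width: 0.0878
```

Run:
```python
from h import *
import pickle
c=cal("wrist"); s=r.get_state(); im=r.capture("wrist")[:,:,::-1].copy()
pickle.dump((im,c),open("w2.pkl","wb"))
print(s["time_s"],s["tcp_pos"],s["eef_rot"])
e=edgefit(im,c,(.541,.122,36),.088,.025);print(e)
draw(im,[(corners(*e[0],.088),(0,0,255))]+[(corners(*slot(k),.03),(0,255,0)) for k in"abcd"],0,0,640,300,1.25,c,"pics/w2.png")
```

```text
2.5667 [0.53919428 0.12429107 0.30034873] [-1.79994527e+02  8.88739376e-02  3.61233255e+01]
(array([ 0.5407,  0.1267, 36.1528]), -267.7)
```

View pics/w2.png

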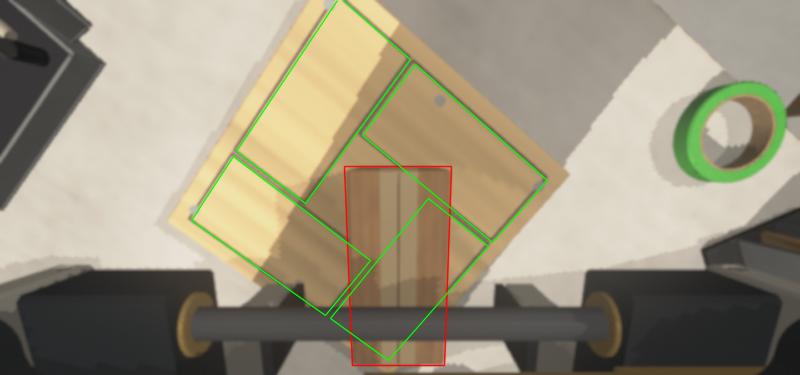

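The fingers straddle the first carton evenly: its edges are at about x = 350 and 450, and its far end at row 168. I'll descend and grip.

Call:
{"op": "carry_out", "data": {"plan": [[[0,0,0.026],[0,0,0],0],[[0,0,0.026],[0,0,0],0],[[0,0,0.026],[0,0,0],0],[[0,0,0],[0,0,0],0],[[0,0,0],[0,0,0],255],[[0,0,0],[0,0,0],255],[[0,0,0],[0,0,0],255],[[0,0,0],[0,0,0],255],[[0,0,0],[0,0,0],255],[[0,0,0],[0,0,0],255]], "grip_force": 20}}

```text
time_s: 3.45
tcp_pos: [0.54, 0.1235, 0.2237]
eef_rot: [180.0, -0.1, 36.2]
contact_force: [-1.3, 0.7, 6.9]
gripper_width: 0.0549
```

Call:
{"op": "carry_out", "data": {"plan": [[[0,0,-0.012],[0,0,0],255],[[0,0,0],[0,0,6.45],255],[[0,0,0],[0,0,6.45],255],[[0,0,0],[0,0,6.45],255],[[0,0,0],[0,0,6.45],255],[[0,0,0],[0,0,6.45],255],[[0,0,0],[0,0,6.45],255],[[-0.0164,0.0195,0],[0,0,0],255],[[0,0,0],[0,0,0],255],[[0,0,0],[0,0,0],255]]}}

```text
time_s: 4.28
tcp_pos: [0.5218, 0.1039, 0.2349]
eef_rot: [180.0, 0.0, -2.5]
contact_force: [0.5, 0.5, -0.4]
gripper_width: 0.055
```

Run:
```python
from h import *
import pickle
c=cal("wrist"); s=r.get_state(); im=r.capture("wrist")[:,:,::-1].copy()
pickle.dump((im,c),open("w3.pkl","wb"))
print(s["time_s"],s["tcp_pos"],s["eef_rot"],slot('a'))
draw(im,[(corners(s["tcp_pos"][0],s["tcp_pos"][1],s["eef_rot"][2],.1),(0,0,255))]+[(corners(*slot(k),.03),(0,255,0)) for k in"abcd"],0,0,640,300,1.25,c,"pics/w3.png")
```

```text
4.2833 [0.52176779 0.10387072 0.23487208] [ 1.79995117e+02  2.51378026e-02 -2.48043237e+00] (np.float64(0.5227327239150977), np.float64(0.10564340274315688), -2.5)
```

View pics/w3.png

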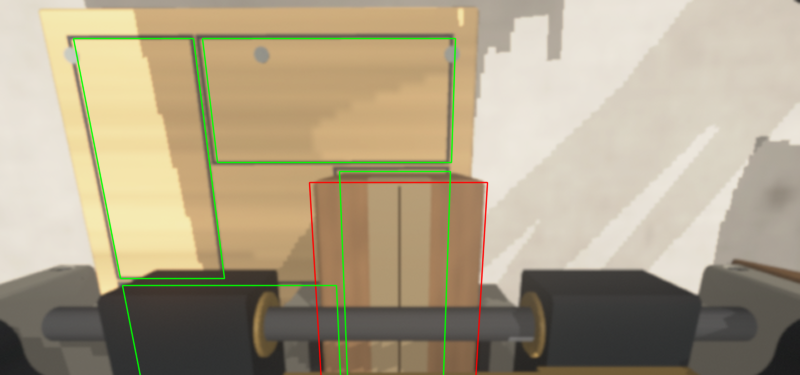

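Call:
{"op": "carry_out", "data": {"plan": [[[0,-0.0015,0.006],[0,0,0],255],[[0,0,0.0055],[0,0,0],255],[[0,0,0],[0,0,0],255],[[0,0,0],[0,0,0],0],[[0,0,0],[0,0,0],0],[[0,0,0],[0,0,0],0],[[0,0,0],[0,0,0],0],[[0,0,-0.03],[0,0,0],0],[[0,0,-0.04],[0,0,0],0],[[0,0,-0.04],[0,0,0],0],[[0,0,-0.03],[0,0,0],0]]}}

```text
time_s: 5.25
tcp_pos: [0.5227, 0.1061, 0.3664]
eef_rot: [-180.0, -0.1, -2.4]
contact_force: [1.2, 0.0, 0.3]
gripper_width: 0.0876
```

```bash
cat >> h.py <<'E'
def boardfit(im,c,ks,x0):
    g=cv2.cvtColor(im,cv2.COLOR_BGR2GRAY).astype(np.float32)
    g=cv2.morphologyEx(cv2.GaussianBlur(g,(0,0),.8),cv2.MORPH_BLACKHAT,np.ones((9,9)))
    def f(p):
        s=0
        for k in ks:
            q=w2px(corners(*slot(k,tuple(p)),.03),c)
            t=np.linspace(0,1,60)[:,None]
            m=np.vstack([q[i]+(q[(i+1)%4]-q[i])*t for i in range(4)]).astype(np.float32)
            m[m[:,1]>195]=-9
            s+=np.minimum(cv2.remap(g,m[:,0],m[:,1],1,borderValue=0),40).mean()
        return -s
    d=np.array([.008,.008,2]);x0=np.array(x0)
    o=differential_evolution(f,list(zip(x0-d,x0+d)),seed=1,popsize=25,maxiter=60);return o.x.round(4),round(float(o.fun),1)
E
python3 - <<'E'
from h import *
import pickle
c=cal("wrist"); s=r.get_state(); im=r.capture("wrist")[:,:,::-1].copy()
pickle.dump((im,c),open("w4.pkl","wb")); print(s["time_s"],s["tcp_pos"])
for i,ks in((1,"bcd"),(2,"bcd"),(3,"bc"),(4,"bcd")):
    m,cc=pickle.load(open(f"w{i}.pkl","rb")); print(i,boardfit(m,cc,ks,BOARD))
e=edgefit(im,c,(.523,.106,-2.5),.088,.015,6); print("first",e,slot('a'))
draw(im,[(corners(*e[0],.088),(0,0,255))]+[(corners(*slot(k),.03),(0,255,0)) for k in"abcd"],0,0,640,300,1.25,c,"pics/w4.png")
E
```

```text
5.25 [0.52274145 0.1060929  0.36638999]
1 (array([ 0.5555,  0.1655, -2.4495]), -52.9)
2 (array([ 0.5556,  0.1657, -2.4749]), -85.0)
3 (array([ 0.5548,  0.1654, -2.2466]), -57.7)
4 (array([ 0.5555,  0.1652, -2.3048]), -65.6)
first (array([ 0.529 ,  0.1064, -2.4303]), -231.0) (np.float64(0.5227327239150977), np.float64(0.10564340274315688), -2.5)
```

View pics/w4.png

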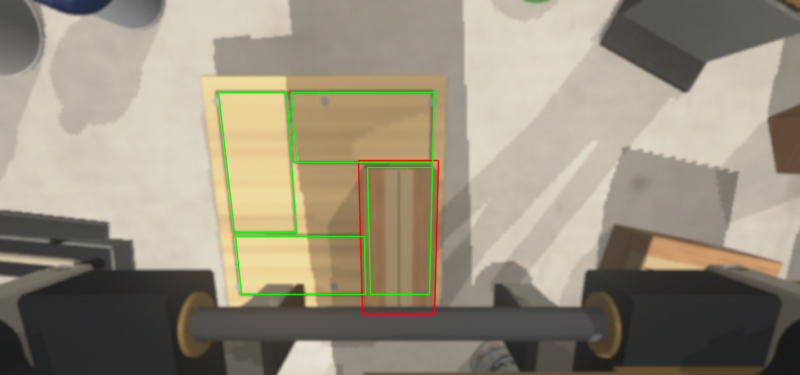

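Step 1 looks done: the first carton is at about (0.5235, 0.106), within about 2 mm of its outline. The board fits at (0.5555, 0.1655, −2.4°). Next is the nearest tan carton, B.

Call:
{"op": "carry_out", "data": {"plan": [[[-0.005,0.039,0],[0,0,0],0],[[-0.005,0.039,0],[0,0,0],0],[[-0.005,0.039,0],[0,0,0],0],[[-0.005,0.039,0],[0,0,0],0],[[-0.005,0.039,0],[0,0,0],0],[[-0.005,0.039,0],[0,0,0],0],[[0,0,0],[0,0,6.8],0],[[0,0,0],[0,0,6.8],0],[[0,0,0],[0,0,6.8],0],[[0,0,0],[0,0,6.8],0],[[0,0,0],[0,0,6.8],0],[[0,0,0],[0,0,6.8],0]]}}

```text
time_s: 6.3
tcp_pos: [0.4824, -0.1265, 0.363]
eef_rot: [-180.0, 0.0, -43.6]
contact_force: [0.1, -0.5, -1.1]
gripper_width: 0.0876
```

Call:
{"op": "carry_out", "data": {"plan": [[[0,0,0.01],[0,0,6.8],0],[[0,0,0.01],[0,0,6.8],0],[[0,0,0.01],[0,0,6.8],0],[[0,0,0.01],[0,0,6.8],0],[[0,0,0.01],[0,0,6.8],0],[[0,0,0],[0,0,6.8],0],[[0,0,0],[0,0,6.8],0],[[0,0,0],[0,0,6.8],0],[[0,0,0],[0,0,6.4],0],[[0,0,0],[0,0,0],0],[[0,0,0],[0,0,0],0]]}}

```text
time_s: 7.22
tcp_pos: [0.4825, -0.1264, 0.3131]
eef_rot: [180.0, 0.0, -103.9]
contact_force: [-0.1, -0.4, 0.7]
gripper_width: 0.0876
```

```bash
sed -i 's/^BOARD=.*/BOARD=(.5555,.1655,-2.4)/' h.py
cat >> h.py <<'E'
def step(goal,yaw=None):
    s=r.get_state(); p=s["tcp_pos"]; y=s["eef_rot"][2]; a=np.radians(y); d=np.array(goal[:2])-p[:2]
    print("tcp",p.round(4),"rot",s["eef_rot"].round(2),"t",round(s["time_s"],2),"tool dx,dy",np.round([d[0]*np.cos(a)+d[1]*np.sin(a),d[0]*np.sin(a)-d[1]*np.cos(a)],4),"dz",(p[2]-goal[2]).round(4) if len(goal)>2 else "","turn",None if yaw is None else round((y-yaw+180)%360-180,2))
E
python3 - <<'E'
from h import *
import pickle
c=cal("wrist"); im=r.capture("wrist")[:,:,::-1].copy()
pickle.dump((im,c),open("w5.pkl","wb"))
e=edgefit(im,c,(.478,-.149,-104),.058,.012,6); print(e)
x,y,w=e[0]; a=np.radians(w); step((x-.022*np.cos(a),y-.022*np.sin(a),.192),w)
draw(im,[(corners(*e[0],.058),(0,0,255))],0,0,640,400,1.25,c,"pics/w5.png")
E
```

```text
(array([   0.4774,   -0.15  , -104.5161]), -433.5)
tcp [ 0.4825 -0.1264  0.3131] rot [ 180.      0.   -103.83] t 7.27 tool dx,dy [ 0.0021 -0.0009] dz 0.1211 turn 0.69
```

View pics/w5.png

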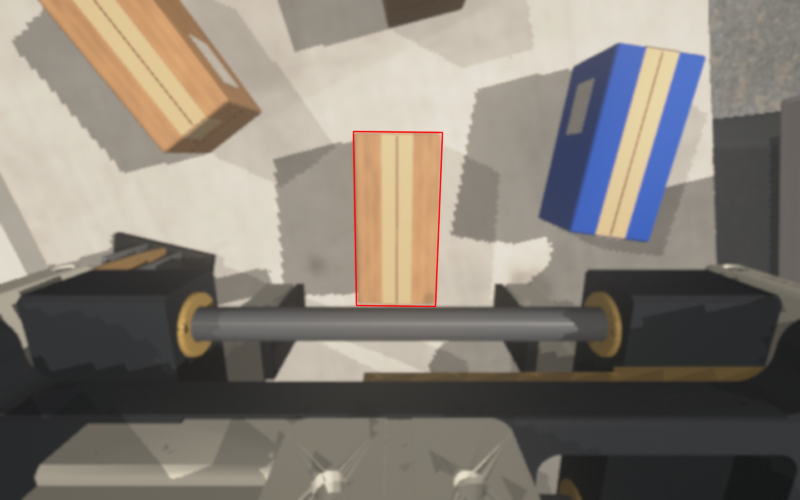

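The fit lies exactly on tan carton B: its top spans (354,131) to (436,306). The blue look-alike is off to the right at (620,140). I'll descend and grip it off-centre.

Call:
{"op": "carry_out", "data": {"plan": [[[0.002,-0.001,0.02],[0,0,0.7],0],[[0,0,0.04],[0,0,0],0],[[0,0,0.04],[0,0,0],0],[[0,0,0.021],[0,0,0],0],[[0,0,0],[0,0,0],0],[[0,0,0],[0,0,0],255],[[0,0,0],[0,0,0],255],[[0,0,0],[0,0,0],255],[[0,0,0],[0,0,0],255],[[0,0,0],[0,0,0],255],[[0,0,0],[0,0,0],255]], "grip_force": 25}}

```text
time_s: 8.18
tcp_pos: [0.4834, -0.1286, 0.1932]
eef_rot: [-179.9, 0.0, -104.7]
contact_force: [-1.3, 1.3, 7.6]
gripper_width: 0.055
```

Run:
```python
from h import *
# placing goals: tcp for carton centre shifted outwards, grasp offset .022
import json
a0=np.radians(BOARD[2]);ex=np.array([np.cos(a0),np.sin(a0)]);ey=np.array([-ex[1],ex[0]])
W=lambda x,y:(np.array(BOARD[:2])+x*ex+y*ey).round(4)
print("b",W(.062,-.0315+.022),"c",W(.0315-.022,.062),"d",W(-.062,.0315-.022))
step(W(.062,-.0095),-92.4); print(r.get_state()["gripper_width"])
```

```text
b [0.617  0.1534] c [0.5676 0.227 ] d [0.494  0.1776]
tcp [ 0.4834 -0.1286  0.1932] rot [-1.7989e+02  4.0000e-02 -1.0473e+02] t 8.18 tool dx,dy [-0.3067 -0.0575] dz  turn -12.33
0.05497091059250282
```

Call:
{"op": "carry_out", "data": {"plan": [[[0,0,-0.02],[0,0,0],255],[[0,0,-0.04],[0,0,-6.1],255],[[0,0,-0.04],[0,0,-6.2],255],[[-0.04,-0.003,-0.01],[0,0,0],255],[[-0.04,-0.003,0],[0,0,0],255],[[-0.04,-0.003,0],[0,0,0],255],[[-0.04,-0.003,0],[0,0,0],255],[[-0.0255,-0.022,0],[0,0,0],255],[[-0.0255,-0.022,0],[0,0,0],255],[[-0.0255,-0.022,0],[0,0,0],255],[[-0.0255,-0.022,0],[0,0,0],255],[[-0.0255,-0.022,0],[0,0,0],255]]}}

```text
time_s: 9.18
tcp_pos: [0.6179, 0.1548, 0.3023]
eef_rot: [180.0, 0.0, -92.4]
contact_force: [0.4, -0.3, -1.0]
gripper_width: 0.0547
```

Call:
{"op": "carry_out", "data": {"plan": [[[0,0,0],[0,0,0],255],[[0,0,0],[0,0,0],255]]}}

```text
time_s: 9.35
tcp_pos: [0.6179, 0.1548, 0.3013]
eef_rot: [179.9, -0.0, -92.4]
contact_force: [-0.4, -0.4, -1.0]
gripper_width: 0.055
```

Run:
```python
from h import *
import pickle
step((.617,.1534,.2232),-92.4); s=r.get_state(); print(s["gripper_width"])
c=cal("wrist"); im=r.capture("wrist")[:,:,::-1].copy(); pickle.dump((im,c),open("w6.pkl","wb"))
p=s["tcp_pos"];a=np.radians(s["eef_rot"][2]); q=p[:2]+.022*np.array([np.cos(a),np.sin(a)]); zt=p[2]-.1932+.058
e=edgefit(im,c,(*q,s["eef_rot"][2]),zt,.012,4); print("expected",q,"seen",e)
```

```text
tcp [0.6179 0.1548 0.3013] rot [ 1.7995e+02 -2.0000e-02 -9.2380e+01] t 9.35 tool dx,dy [0.0014 0.0008] dz 0.0781 turn 0.02
0.054950088670341804
expected [0.61694625 0.1327728 ] seen (array([  0.6152,   0.1241, -92.201 ]), -203.8)
```

Run:
```python
from h import *
import pickle
im,c=pickle.load(open("w6.pkl","rb"))
draw(im,[(corners(.6169,.1328,-92.4,.1661),(0,0,255)),(corners(.6169,.1328,-92.4,.1081),(255,0,255))]+[(corners(*slot(k),.03),(0,255,0)) for k in"abcd"]+[(corners(.5235,.106,-2.4,.088),(255,0,0))],0,0,640,400,1.25,c,"pics/w6.png")
```

```text
(no output)
```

View pics/w6.png

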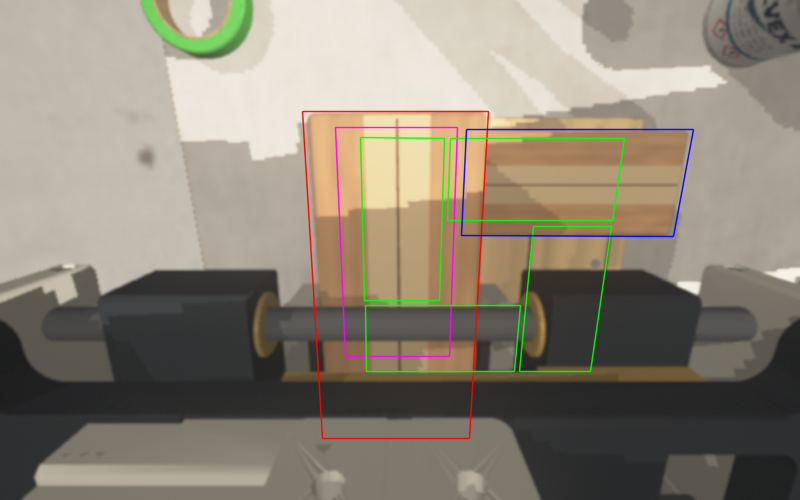

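The held carton's front end is at row 114, where predicted. The first carton lies on its model outline at (465–690, 130–236). I'll lower and release.

Call:
{"op": "carry_out", "data": {"plan": [[[0.0014,0.0008,0.025],[0,0,0],255],[[0,0,0.025],[0,0,0],255],[[0,0,0.015],[0,0,0],255],[[0,0,0.008],[0,0,0],255],[[0,0,0.005],[0,0,0],255],[[0,0,0],[0,0,0],255],[[0,0,0],[0,0,0],255]]}}

```text
time_s: 9.98
tcp_pos: [0.6166, 0.152, 0.2252]
eef_rot: [-179.9, 0.0, -92.4]
contact_force: [0.8, 0.2, -1.6]
gripper_width: 0.0553
```

Call:
{"op": "carry_out", "data": {"plan": [[[0,0,0],[0,0,0],0],[[0,0,0],[0,0,0],0],[[0,0,0],[0,0,0],0],[[0,0,0],[0,0,0],0],[[0,0,-0.03],[0,0,0],0],[[0,0,-0.04],[0,0,0],0],[[0,0,-0.04],[0,0,0],0],[[0,0,-0.03],[0,0,0],0]]}}

```text
time_s: 10.65
tcp_pos: [0.6167, 0.1521, 0.3679]
eef_rot: [-179.8, 0.0, -92.4]
contact_force: [1.2, 0.4, 0.6]
gripper_width: 0.0877
```

Run:
```python
from h import *
import pickle
c=cal("wrist"); im=r.capture("wrist")[:,:,::-1].copy(); pickle.dump((im,c),open("w7.pkl","wb"))
S=slot('b');print("slot b",np.round(S,4),edgefit(im,c,(S[0]+.003,S[1]-.002,-92.4),.088,.01,4)); S=slot('a');print("a",np.round(S,4),edgefit(im,c,S,.088,.01,4))
# next pick C at (.425,-.335,-91); keeps grasp offset toward +x tool for slot d
w=np.radians(-91); step((.4252+.022*np.cos(w),-.3352+.022*np.sin(w),.31),-91)
step((.602+.022*np.cos(np.radians(-70.7)),-.2912+.022*np.sin(np.radians(-70.7)),.31),-70.7)
```

```text
slot b [ 0.6137  0.1335 87.6   ] (array([  0.6152,   0.138 , -91.2073]), -330.6)
a [ 0.5235  0.1073 -2.4   ] (array([ 0.5246,  0.1063, -2.1975]), -292.5)
tcp [0.618  0.1524 0.3743] rot [-179.38    0.22  -92.37] t 10.7 tool dx,dy [0.5171 0.1719] dz 0.0643 turn -1.37
tcp [0.618  0.1524 0.3743] rot [-179.38    0.22  -92.37] t 10.7 tool dx,dy [ 0.4643 -0.0105] dz 0.0643 turn -21.67
```

Call:
{"op": "carry_out", "data": {"plan": [[[0.018,0.0345,0],[0,0,0],0],[[0.018,0.0345,0],[0,0,0],0],[[0.018,0.0345,0],[0,0,0],0],[[0.018,0.0345,0],[0,0,0],0],[[0.018,0.0345,0],[0,0,0],0],[[0.039,0,0],[0,0,0],0],[[0.039,0,0],[0,0,0],0],[[0.039,0,0],[0,0,0],0],[[0.039,0,0],[0,0,0],0],[[0.039,0,0],[0,0,0],0],[[0.039,0,0],[0,0,0],0],[[0.039,0,0],[0,0,0],0]]}}

```text
time_s: 11.7
tcp_pos: [0.4279, -0.205, 0.3647]
eef_rot: [-179.9, 0.0, -92.4]
contact_force: [1.4, -0.2, 0.1]
gripper_width: 0.0871
```

Call:
{"op": "carry_out", "data": {"plan": [[[0.039,0,0],[0,0,0],0],[[0.039,0,0],[0,0,0],0],[[0.039,0,0.02],[0,0,0],0],[[0.037,0,0.02],[0,0,-1.4],0],[[0,0,0.02],[0,0,0],0],[[0,0,0],[0,0,0],0],[[0,0,0],[0,0,0],0]]}}

```text
time_s: 12.28
tcp_pos: [0.4215, -0.3549, 0.3046]
eef_rot: [179.8, 0.1, -91.1]
contact_force: [0.9, -1.1, 0.6]
gripper_width: 0.0879
```

```bash
cat >> h.py <<'E'
def pick(x0,off,fn):
    import pickle
    c=cal("wrist"); im=r.capture("wrist")[:,:,::-1].copy(); pickle.dump((im,c),open(fn+".pkl","wb"))
    e=edgefit(im,c,x0,.058,.015,6); print(e); x,y,w=e[0]; a=np.radians(w)
    step((x+off*np.cos(a),y+off*np.sin(a),.192),w)
    draw(im,[(corners(*e[0],.058),(0,0,255))],0,0,640,400,1.25,c,f"pics/{fn}.png")
E
python3 -c "
from h import *
pick((.4252,-.3352,-91),.022,'w8')"
```

```text
(array([  0.4233,  -0.3375, -91.2845]), -359.1)
tcp [ 0.4222 -0.3546  0.3059] rot [ 1.7998e+02 -1.0000e-02 -9.1040e+01] t 12.33 tool dx,dy [ 0.0049 -0.0007] dz 0.1139 turn 0.24
```

Call:
{"op": "carry_out", "data": {"plan": [[[0.004,-0.001,0.02],[0,0,0.2],0],[[0,0,0.04],[0,0,0],0],[[0,0,0.04],[0,0,0],0],[[0,0,0.014],[0,0,0],0],[[0,0,0],[0,0,0],0],[[0,0,0],[0,0,0],255],[[0,0,0],[0,0,0],255],[[0,0,0],[0,0,0],255],[[0,0,0],[0,0,0],255],[[0,0,0],[0,0,0],255],[[0,0,0],[0,0,0],255]]}}

```text
time_s: 13.25
tcp_pos: [0.4233, -0.359, 0.1924]
eef_rot: [-179.9, -0.0, -91.2]
contact_force: [-0.1, 2.9, 7.6]
gripper_width: 0.0548
```

```bash
python3 -c "
from h import *
step((.494,.1776),-92.4); s=r.get_state(); print(s['gripper_width'],s['contact_force'])"
```

```text
tcp [ 0.4233 -0.359   0.1924] rot [-1.799e+02 -4.000e-02 -9.125e+01] t 13.25 tool dx,dy [-0.538  -0.0591] dz  turn 1.15
0.05478751030085959 [-0.11665439  2.90243347  7.64232829]
```

Call:
{"op": "carry_out", "data": {"plan": [[[0,0,-0.02],[0,0,0],255],[[0,0,-0.04],[0,0,1.15],255],[[0,0,-0.04],[0,0,0],255],[[0,0,-0.02],[0,0,0],255],[[-0.0385,-0.0034,0],[0,0,0],255],[[-0.0385,-0.0034,0],[0,0,0],255],[[-0.0385,-0.0034,0],[0,0,0],255],[[-0.0385,-0.0034,0],[0,0,0],255],[[-0.0385,-0.0034,0],[0,0,0],255],[[-0.0385,-0.0034,0],[0,0,0],255],[[-0.0385,-0.0034,0],[0,0,0],255],[[-0.0385,-0.0034,0],[0,0,0],255]]}}

```text
time_s: 14.25
tcp_pos: [0.4626, -0.0505, 0.3117]
eef_rot: [-180.0, 0.0, -92.4]
contact_force: [2.0, 0.0, -1.3]
gripper_width: 0.0549
```

Call:
{"op": "carry_out", "data": {"plan": [[[-0.0385,-0.0034,0],[0,0,0],255],[[-0.0385,-0.0034,0],[0,0,0],255],[[-0.0385,-0.0034,0],[0,0,0],255],[[-0.0385,-0.0034,0],[0,0,0],255],[[-0.0385,-0.0034,0],[0,0,0],255],[[-0.0385,-0.0034,0],[0,0,0],255],[[0,0,0],[0,0,0],255],[[0,0,0],[0,0,0],255],[[0,0,0],[0,0,0],255]]}}

```text
time_s: 15.0
tcp_pos: [0.4927, 0.1777, 0.311]
eef_rot: [179.9, -0.0, -92.4]
contact_force: [0.3, 0.5, -1.1]
gripper_width: 0.0549
```

Run:
```python
from h import *
import pickle
step((.494,.1776,.2224),-92.4); s=r.get_state(); print(s["gripper_width"],s["contact_force"].round(1))
c=cal("wrist"); im=r.capture("wrist")[:,:,::-1].copy(); pickle.dump((im,c),open("w9.pkl","wb"))
p=s["tcp_pos"];a=np.radians(s["eef_rot"][2]); q=p[:2]-.021*np.array([np.cos(a),np.sin(a)]); zt=p[2]-.1924+.058
draw(im,[(corners(*q,-92.4,zt),(0,0,255)),(corners(*q,-92.4,zt-.058),(255,0,255))]+[(corners(*slot(k),.03),(0,255,0)) for k in"abcd"]+[(corners(.524,.106,-2.3,.088),(255,0,0)),(corners(.616,.132,-92,.088),(255,255,0))],0,0,640,400,1.25,c,"pics/w9.png")
```

```text
tcp [0.4927 0.1777 0.311 ] rot [ 1.7995e+02 -3.0000e-02 -9.2370e+01] t 15.0 tool dx,dy [ 0.     -0.0013] dz 0.0886 turn 0.03
0.05486746405573332 [ 0.3  0.5 -1.1]
```

View pics/w9.png

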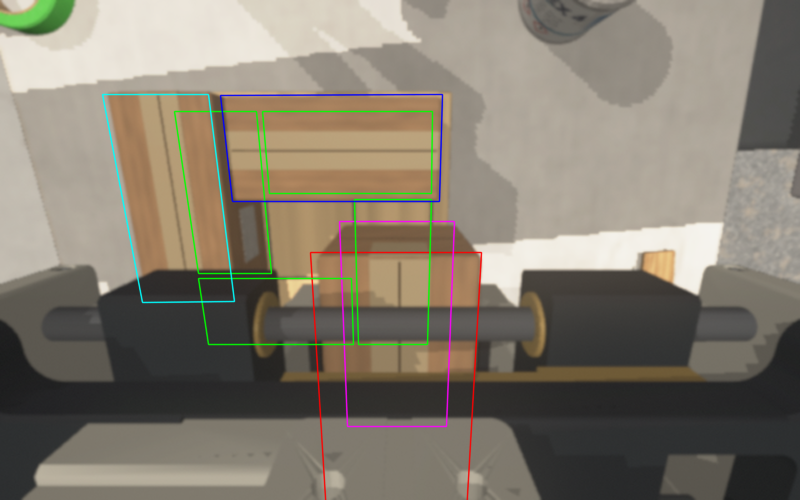

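The held carton's front top edge is at row 252, as predicted. The two placed cartons match their drawn outlines. I'll lower onto slot d.

Call:
{"op": "carry_out", "data": {"plan": [[[0,-0.001,0.03],[0,0,0],255],[[0,0,0.025],[0,0,0],255],[[0,0,0.015],[0,0,0],255],[[0,0,0.01],[0,0,0],255],[[0,0,0.005],[0,0,0],255],[[0,0,0.004],[0,0,0],255],[[0,0,0],[0,0,0],255],[[0,0,0],[0,0,0],255]]}}

```text
time_s: 15.72
tcp_pos: [0.4945, 0.1776, 0.2231]
eef_rot: [-179.9, 0.0, -92.4]
contact_force: [0.1, -0.6, -1.4]
gripper_width: 0.055
```

Call:
{"op": "carry_out", "data": {"plan": [[[0,0,0],[0,0,0],0],[[0,0,0],[0,0,0],0],[[0,0,0],[0,0,0],0],[[0,0,0],[0,0,0],0],[[0,0,-0.03],[0,0,0],0],[[0,0,-0.04],[0,0,0],0],[[0,0,-0.04],[0,0,0],0],[[0,0,-0.03],[0,0,0],0]]}}

```text
time_s: 16.38
tcp_pos: [0.4943, 0.1777, 0.3658]
eef_rot: [-179.9, 0.1, -92.4]
contact_force: [0.7, 0.7, 0.0]
gripper_width: 0.0878
```

Run:
```python
from h import *
w=np.radians(-70.7); step((.6035-.022*np.cos(w),-.2915-.022*np.sin(w),.31),-70.7)
```

```text
tcp [0.4943 0.1777 0.3658] rot [-1.7987e+02  7.0000e-02 -9.2370e+01] t 16.38 tool dx,dy [ 0.4438 -0.1204] dz 0.0558 turn -21.67
```

Call:
{"op": "carry_out", "data": {"plan": [[[0.038,0,0],[0,0,0],0],[[0.038,0,0],[0,0,0],0],[[0.038,0,0],[0,0,0],0],[[0.038,0,0],[0,0,0],0],[[0.038,0,0],[0,0,0],0],[[0.038,0,0],[0,0,0],0],[[0.038,0,0],[0,0,0],0],[[0.038,0,0],[0,0,0],0],[[0.038,0,0],[0,0,0],0],[[0.038,0,0],[0,0,0],0],[[0.016,-0.03,0],[0,0,0],0],[[0.016,-0.03,0],[0,0,0],0]]}}

```text
time_s: 17.38
tcp_pos: [0.5362, -0.2388, 0.3631]
eef_rot: [-179.9, -0.0, -92.5]
contact_force: [0.7, 0.1, 1.7]
gripper_width: 0.0879
```

Call:
{"op": "carry_out", "data": {"plan": [[[0.016,-0.03,0],[0,0,0],0],[[0.016,-0.03,0],[0,0,0],0],[[0,0,0.014],[0,0,-5.4],0],[[0,0,0.014],[0,0,-5.4],0],[[0,0,0.014],[0,0,-5.4],0],[[0,0,0.014],[0,0,-5.4],0],[[0,0,0],[0,0,0],0],[[0,0,0],[0,0,0],0]]}}

```text
time_s: 18.05
tcp_pos: [0.5953, -0.2709, 0.3058]
eef_rot: [179.9, 0.0, -71.0]
contact_force: [-0.0, -0.5, 0.9]
gripper_width: 0.0875
```

```bash
python3 -c "
from h import *
pick((.603,-.2915,-70.7),-.022,'w10')"
```

```text
(array([  0.6046,  -0.2936, -70.165 ]), -321.4)
tcp [ 0.5956 -0.271   0.3068] rot [ 1.7999e+02 -2.0000e-02 -7.0970e+01] t 18.1 tool dx,dy [ 0.0023 -0.0008] dz 0.1148 turn -0.81
```

Fit agrees with the top view to within 3 mm; descend and grip.

Call:
{"op": "carry_out", "data": {"plan": [[[0.002,-0.001,0.02],[0,0,-0.8],0],[[0,0,0.04],[0,0,0],0],[[0,0,0.04],[0,0,0],0],[[0,0,0.0145],[0,0,0],0],[[0,0,0],[0,0,0],0],[[0,0,0],[0,0,0],255],[[0,0,0],[0,0,0],255],[[0,0,0],[0,0,0],255],[[0,0,0],[0,0,0],255],[[0,0,0],[0,0,0],255],[[0,0,0],[0,0,0],255]]}}

```text
time_s: 19.02
tcp_pos: [0.5973, -0.2726, 0.193]
eef_rot: [-179.9, -0.1, -70.0]
contact_force: [-0.5, 2.0, 4.4]
gripper_width: 0.0549
```

```bash
python3 -c "
from h import *
step((.5676,.227),-2.4); s=r.get_state(); print(s['gripper_width'],s['contact_force'])"
```

```text
tcp [ 0.5973 -0.2726  0.193 ] rot [-1.7991e+02 -6.0000e-02 -7.0000e+01] t 19.02 tool dx,dy [-0.4796 -0.143 ] dz  turn -67.6
0.05485727245820932 [-0.46874752  1.99009636  4.38723664]
```

Call:
{"op": "carry_out", "data": {"plan": [[[0,0,-0.02],[0,0,0],255],[[0,0,-0.04],[0,0,-6.76],255],[[0,0,-0.04],[0,0,-6.76],255],[[0,0,-0.025],[0,0,-6.76],255],[[0,0,0],[0,0,-6.76],255],[[0,0,0],[0,0,-6.76],255],[[0,0,0],[0,0,-6.76],255],[[0,0,0],[0,0,-6.76],255],[[0,0,0],[0,0,-6.76],255],[[0,0,0],[0,0,-6.76],255],[[0,0,0],[0,0,-6.76],255],[[0,0,0],[0,0,0],255]]}}

```text
time_s: 20.02
tcp_pos: [0.5968, -0.2725, 0.3168]
eef_rot: [-180.0, 0.0, -2.1]
contact_force: [-0.5, -0.8, -1.3]
gripper_width: 0.0552
```

Call:
{"op": "carry_out", "data": {"plan": [[[-0.0323,-0.0153,0],[0,0,0],255],[[-0.0323,-0.0153,0],[0,0,0],255],[[-0.0323,-0.0153,0],[0,0,0],255],[[-0.0016,-0.039,0],[0,0,0],255],[[-0.0016,-0.039,0],[0,0,0],255],[[-0.0016,-0.039,0],[0,0,0],255],[[-0.0016,-0.039,0],[0,0,0],255],[[-0.0016,-0.039,0],[0,0,0],255],[[-0.0016,-0.039,0],[0,0,0],255],[[-0.0016,-0.039,0],[0,0,0],255],[[-0.0016,-0.039,0],[0,0,0],255]]}}

```text
time_s: 20.93
tcp_pos: [0.5018, 0.0915, 0.3173]
eef_rot: [-180.0, -0.0, -2.7]
contact_force: [0.7, 0.1, -1.3]
gripper_width: 0.0552
```

Call:
{"op": "carry_out", "data": {"plan": [[[0.0149,-0.035,0],[0,0,0],255],[[0.0149,-0.035,0],[0,0,0],255],[[0.0149,-0.035,0],[0,0,0],255],[[0.0149,-0.035,0],[0,0,0],255],[[0,0,0],[0,0,0],255],[[0,0,0],[0,0,0],255]]}}

```text
time_s: 21.43
tcp_pos: [0.5681, 0.2289, 0.316]
eef_rot: [180.0, 0.0, -2.5]
contact_force: [-0.2, -0.4, -1.5]
gripper_width: 0.055
```

Run:
```python
from h import *
import pickle
step((.5676,.227,.223),-2.4); s=r.get_state(); print(s["gripper_width"],s["contact_force"].round(1))
c=cal("wrist"); im=r.capture("wrist")[:,:,::-1].copy(); pickle.dump((im,c),open("w11.pkl","wb"))
p=s["tcp_pos"];a=np.radians(s["eef_rot"][2]); q=p[:2]+.022*np.array([np.cos(a),np.sin(a)]); zt=p[2]-.193+.058
draw(im,[(corners(*q,-2.4,zt),(0,0,255)),(corners(*q,-2.4,zt-.058),(255,0,255))]+[(corners(*slot(k),.03),(0,255,0)) for k in"abcd"]+[(corners(.524,.106,-2.3,.088),(255,0,0)),(corners(.616,.131,-92,.088),(255,255,0))],0,0,640,400,1.25,c,"pics/w11.png")
```

```text
tcp [0.5681 0.2289 0.316 ] rot [ 1.7997e+02  4.0000e-02 -2.5200e+00] t 21.43 tool dx,dy [-0.0005  0.0019] dz 0.093 turn -0.12
0.05502993977215757 [-0.2 -0.4 -1.5]
```

View pics/w11.png

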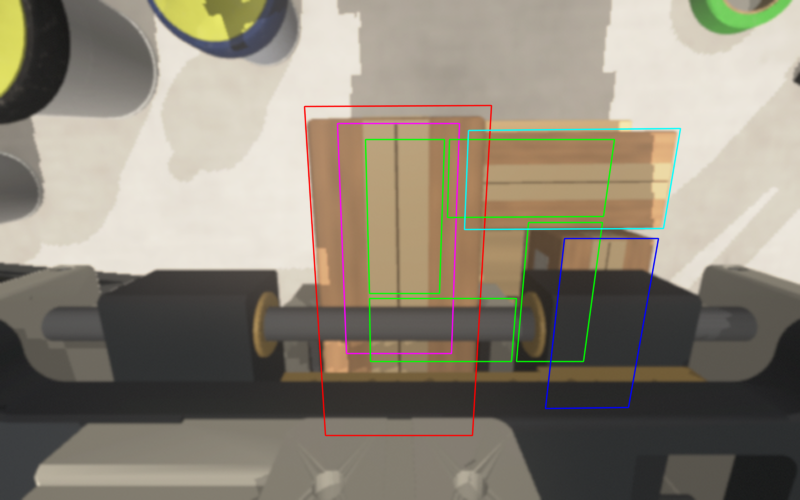

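The held carton's front edge is at row 118 against 106 predicted, so the carton sits about 4 mm further back in the grip than I assumed. I'll shift 3 mm forward and then lower it.

Call:
{"op": "carry_out", "data": {"plan": [[[0.003,0.001,0.03],[0,0,0],255],[[0,0,0.03],[0,0,0],255],[[0,0,0.015],[0,0,0],255],[[0,0,0.008],[0,0,0],255],[[0,0,0.006],[0,0,0],255],[[0,0,0.004],[0,0,0],255],[[0,0,0],[0,0,0],255],[[0,0,0],[0,0,0],255]]}}

```text
time_s: 22.15
tcp_pos: [0.571, 0.2259, 0.2248]
eef_rot: [-180.0, -0.1, -2.4]
contact_force: [0.2, -0.0, -1.3]
gripper_width: 0.0551
```

Call:
{"op": "carry_out", "data": {"plan": [[[0,0,0],[0,0,0],0],[[0,0,0],[0,0,0],0],[[0,0,0],[0,0,0],0],[[0,0,0],[0,0,0],0],[[0,0,-0.03],[0,0,0],0],[[0,0,-0.04],[0,0,0],0],[[0,0,-0.04],[0,0,0],0],[[-0.03,0,-0.02],[0,0,0],0],[[-0.035,0.015,-0.01],[0,0,0],0],[[-0.035,0.015,-0.01],[0,0,0],0],[[-0.02,0.01,-0.01],[0,0,0],0],[[0,0,0],[0,0,0],0]]}}

```text
time_s: 23.15
tcp_pos: [0.4461, 0.1892, 0.3866]
eef_rot: [-179.8, -0.1, -2.4]
contact_force: [0.2, 0.4, 0.2]
gripper_width: 0.0875
```

Run:
```python
from h import *
import pickle
s=r.get_state();print(s["time_s"],s["tcp_pos"],s["eef_rot"])
c=cal("wrist"); im=r.capture("wrist")[:,:,::-1].copy(); pickle.dump((im,c),open("w12.pkl","wb"))
P=[]
t=cal("top");ti=r.capture("top")[:,:,::-1].copy(); cv2.imwrite("pics/top12.png",ti)
for k in"abcd":
    S=slot(k); e=edgefit(im,c,S,.088,.01,4); d=np.hypot(e[0][0]-S[0],e[0][1]-S[1]); P.append((corners(*e[0],.088),(0,0,255)))
    print(k,np.round(S,4),e,"dist",round(d,4),"top",edgefit(ti,t,S,.088,.012,4))
    P.append((corners(*S,.088),(0,255,0)))
draw(im,P,0,0,640,400,1.25,c,"pics/w12.png")
```

```text
23.15 [0.44612947 0.18917826 0.38662586] [-1.79819519e+02 -1.37154616e-01 -2.36098300e+00]
a [ 0.5235  0.1073 -2.4   ] (array([ 0.5235,  0.1068, -2.2569]), -339.4) dist 0.0005 top (array([ 0.5201,  0.0953, -1.3469]), -187.2)
b [ 0.6137  0.1335 87.6   ] (array([ 0.6153,  0.1319, 88.4915]), -184.7) dist 0.0023 top (array([ 0.6182,  0.1295, 88.8347]), -292.5)
c [ 0.5875  0.2237 -2.4   ] (array([ 0.5791,  0.2253, -0.6465]), -302.3) dist 0.0085 top (array([0.5922, 0.2245, 1.3962]), -410.2)
d [ 0.4973  0.1975 87.6   ] (array([ 0.4945,  0.2003, 87.3687]), -434.0) dist 0.004 top (array([ 0.4935,  0.2011, 83.6621]), -255.4)
```

No more pictures can be viewed, so I'll check numerically from a second viewpoint more directly above.

Call:
{"op": "carry_out", "data": {"plan": [[[0.035,0.005,-0.01],[0,0,0],0],[[0.035,0.005,-0.01],[0,0,0],0],[[0.03,0.005,-0.01],[0,0,0],0],[[0,0,0],[0,0,0],0],[[0,0,0],[0,0,0],0]]}}

```text
time_s: 23.67
tcp_pos: [0.5507, 0.1717, 0.4124]
eef_rot: [179.9, 0.1, -2.5]
contact_force: [0.0, -0.1, -0.1]
gripper_width: 0.0876
```

Run:
```python
from h import *
import pickle
c=cal("wrist"); im=r.capture("wrist")[:,:,::-1].copy(); pickle.dump((im,c),open("w13.pkl","wb"))
s=r.get_state();print(s["time_s"],s["tcp_pos"])
for k in"abcd":
    S=slot(k); e=edgefit(im,c,S,.088,.014,5); print(k,np.round(S,4),e,"px",w2px(corners(*e[0],.088),c).round(0).tolist())
# end-edge profile of carton c: gradient along its long axis, averaged across the tape-free flanks, both views
for fn in("w12","w13"):
    m,cc=pickle.load(open(fn+".pkl","rb")); g=m.astype(np.float32)
    a=np.radians(-2.4);ex=np.array([np.cos(a),np.sin(a)]);ey=np.array([-ex[1],ex[0]]);S=np.array(slot('c')[:2])+ .002*ey
    for nm,lo,hi,ax in(("+x end",.045,.075,0),("-x end",-.075,-.045,0),("+y side",.018,.042,1),("-y side",-.042,-.018,1)):
        u=np.arange(lo,hi,.001); prof=[]
        for q in u:
            t=np.linspace(-.02,.02,30) if ax==0 else np.linspace(-.04,.04,30)
            XY=S+(q*ex+t[:,None]*ey if ax==0 else q*ey+t[:,None]*ex)
            p=w2px(np.c_[XY,np.full(30,.088)],cc).astype(np.float32)
            prof.append(cv2.remap(g,p[:,0],p[:,1],1).reshape(30,3).mean(0))
        d=np.abs(np.diff(np.array(prof),axis=0)).sum(1); o=np.argsort(d)[::-1][:4]
        print(fn,nm,[(round(float(u[i]+.0005),4),round(float(d[i]),0)) for i in o])
```

```text
23.7167 [0.54952927 0.17170369 0.41225158]
a [ 0.5235  0.1073 -2.4   ] (array([ 0.5303,  0.1061, -2.5133]), -272.7) px [[356.0, 150.0], [353.0, 253.0], [401.0, 253.0], [409.0, 150.0]]
b [ 0.6137  0.1335 87.6   ] (array([ 0.6153,  0.1294, 88.6512]), -357.8) px [[302.0, 152.0], [413.0, 150.0], [416.0, 94.0], [300.0, 96.0]]
c [ 0.5875  0.2237 -2.4   ] (array([ 0.5897,  0.2252, -1.0056]), -407.7) px [[233.0, 95.0], [244.0, 207.0], [294.0, 206.0], [289.0, 94.0]]
d [ 0.4973  0.1975 87.6   ] (array([ 0.5064,  0.1996, 87.787 ]), -270.4) px [[245.0, 251.0], [347.0, 251.0], [347.0, 204.0], [241.0, 204.0]]
w12 +x end [(0.0735, 0.0), (0.0725, 0.0), (0.0715, 0.0), (0.0705, 0.0)]
w12 -x end [(-0.0555, 94.0), (-0.0545, 79.0), (-0.0655, 64.0), (-0.0645, 52.0)]
w12 +y side [(0.0265, 42.0), (0.0275, 34.0), (0.0255, 24.0), (0.0185, 12.0)]
w12 -y side [(-0.0275, 65.0), (-0.0265, 47.0), (-0.0285, 25.0), (-0.0295, 24.0)]
w13 +x end [(0.0635, 26.0), (0.0585, 20.0), (0.0625, 17.0), (0.0645, 15.0)]
w13 -x end [(-0.0535, 73.0), (-0.0545, 70.0), (-0.0645, 52.0), (-0.0525, 50.0)]
w13 +y side [(0.0265, 33.0), (0.0275, 31.0), (0.0255, 26.0), (0.0285, 14.0)]
w13 -y side [(-0.0275, 41.0), (-0.0265, 35.0), (-0.0285, 27.0), (-0.0255, 25.0)]
```

```bash
python3 -c "
from plant import r
print(r.close_job(), r.get_state()['time_s'])"
```

```text
the job is handed in; nothing more can be done
the job is handed in; nothing more can be done
```

I straightened the first carton onto slot_a, then set the three tan bench cartons on slots b, d and c, and handed the job in at about 24 s of the 72 s allowed. Each was gripped off-centre so the inner finger came down in the middle square, lowered to the deck, and released. I placed b, c and d about 2.5 mm outwards on purpose to keep clear of their neighbours. The arm ended raised and open over the board, touching nothing. Handing in gave no verdict.

| Slot | Distance of carton centre from outline (wrist camera) |
|---|---|
| a | about 0.5 mm |
| b | 2–4 mm |
| c | about 3 mm |
| d | about 4 mm |

All long sides came out within about 2° of the outlines by the wrist camera.

**Checks that disagreed:**
- **Slot c:** one wrist fit put it 8.5 mm off, but its +x end was out of the frame. A fit from a second viewpoint gave about 3 mm.
- **Slots a and d:** the second viewpoint put them 7–9 mm off, with their near edges hidden behind the gripper. I used the first, clear view for these.
- **Top camera:** this coarser view put the first carton about 12 mm from slot_a and turned the slot_d carton about 4° and the slot_c carton about 1.4° the other way. I trusted the closer wrist camera.

The 12-picture limit was reached before the last photo, so the final check was numerical only. I did not measure the bottle, tape roll or tin again at the end. The paths were planned to stay clear of them, and no unexpected contact force showed up.

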